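# Rake the dropped marker out from behind the splash guard

### The job

The black marker has fallen into the narrow gap between the steel splash guard and the crate behind it. Take the bent hook from its stand, lower its foot into the gap behind the marker (at the closed end) and rake the marker along the table until all of it lies clear beyond the open end of the guard; do not touch the marker with the gripper. Then lay the hook back in its stand as it was and let go.

Things in the scene. Friction and masses are not known exactly. Their poses are not given: they have to be found in the camera images.
- hook: Bent 7 mm steel rod with wooden handle, 150 g. Origin under the middle of its foot; z up, x from handle to foot. Handle: bar along x 130 mm long, 18 wide (y), 22 high, centre (-100,0,135) mm; balances at x=-90 (grip there from above). Rod bends down in front to a leg at x=-10.5, then forward as a foot x -14 to +14, y -3.5 to +3.5, whose tip turns up 24 mm. Hung: foot 20 mm above the table.
- stand: Fixed grey plastic stand; origin at table level under its middle, z up. Base 140x80x8 mm; uprights at x=-50 and +50, 10 thick, 50 wide, each with an open cradle on top: floor 144 mm high, 30 wide, flaring to 45 at 164 high. The hook's handle lies in both cradles along x, midspan free to grip; the hook's origin is then at (100,0,20) mm in this frame, same yaw.
- guard: Fixed steel splash guard: upright plate 4 mm thick, 300 long (y), 52 high; 36 mm flat foot on the robot's side. Origin at table level under the plate's middle, z up, x away from the robot into the gap. Gap: x=+2 (plate) to +48 mm (wall of a fixed 66 mm high yellow crate, rim leaning 6 mm over the gap, 35 mm longer at both ends). Closed by a flange at y=+146; open at y=-150.
- marker: Black marker pen, 132 mm long (its y axis), 16 mm thick, lying on the table in the gap, roughly along it; origin on its underside at mid length. At least 35 mm are free between it and the gap's closed end.
There are look-alikes about, which are no part of the job. What is shaped like the marker but red is not meant.

How it is judged:
On the way, in this order (a step that is already met when the one before it is completed fails the run):
1. the hook's foot is down in the gap behind the guard (x of hook in the frame of guard between 0.005 and 0.045 m and y of hook in the frame of guard between -0.15 and 0.15 m and height (world z) of hook below 0.03 m and y of marker in the frame of guard above -0.15 m), for 0.1 s.
2. the marker lies beyond the open end of the guard (y of marker in the frame of guard below -0.2 m and height (world z) of marker below 0.03 m), for 0.2 s.
At the end, for the whole second after the job is handed in: The marker lies still on the table, its middle at least 50 mm beyond the guard's open end (200 mm from the guard's middle along it); the hook hangs at rest in the stand's cradles, within 25 mm of its first place along x and y, foot 10 to 32 mm above the table, within 0.2 rad of upright (all of step 2 and height (world z) of marker above -0.01 m and linear speed of each of marker, hook below 0.02 m/s and x of hook in the frame of stand between 0.075 and 0.125 m and y of hook in the frame of stand between -0.025 and 0.025 m and height (world z) of hook between 0.01 and 0.032 m and angle between hook's own z axis and vertical below 0.2 rad); the robot touches nothing.
It fails at once if the gripper or arm touches the marker (contact force between any of the fingers, the arm and marker above 0.3 N).
It also fails if it takes over 54 s, if anything falls off the work surface, if the arm or the gripper's body presses on something with over 40 N, if the wrist force passes 120 N, or if a joint passes its speed limit or range.

### The arm

A 6-joint arm with a two-finger parallel gripper is mounted at the origin on a cart in front of the work surface, level with it; the furniture and walls round the work are solid. World frame = base frame: x ahead of the robot, y to its left, z up, the work surface at z = 0. Lengths are in m, angles in rad, forces in N, time in s.
With the tool pointing down it reaches from about 0.25 to 0.775 m from the base axis. Payload 4 kg.
Tool frame: the origin (TCP) lies at the very end of the fingers, on their centre line; the grasp point (between the pads) lies 19 mm behind it (robot.grip_point_offset is the distance from the TCP to the grasp point, in m); z points along the fingers, y is the line along which they close (so a half turn about z gives the same grasp; the last joint's range is limited). The gripper opens to 85 mm and grips with 20 to 120 N. Pads are 22 mm wide; open, the fingers measure 114 mm over their backs; the gripper's body (76 mm by 85 mm) begins 54 mm behind the grasp point. The pads swing forward as they close: fully open they stand 13 mm farther back than shut.
Start: joints at [-1.247, 0.087, 1.371, -0, 1.684, -0.103], TCP at [0.228, -0.501, 0.231] pointing down, gripper open.
Joint ranges: [-3.1, 3.1], [-0.76, 2.03], [0.27, 2.55], [-1.08, 4.22], [0.17, 2.65], [-2.57, 2.57]. Speed limits (rad/s): [2.79, 2.79, 3.14, 3.14, 3.14, 3.14].

### API

Orientations are given as a 3x3 rotation matrix whose columns are the frame's x, y, z axes.
In Python, from rig import robot, viewer, finish_job gives the robot as it stands.
- The arm moves only by the tool servo_tool, never from a script. Its arguments are lists of equal length, an entry for each row: "slide": the shift along the world's x, y, z in cm, a list of three; "roll": the turn about the world's z in units of 5 degrees (1.0 is 5 degrees); "fingers": the opening, from 0 (shut) to 1 (fully open). A call has 1 to 20 rows; each row is the pose to reach, as a shift and turn from the pose commanded when the call began; what a row does not reach only later rows make up. A row lasts 1/8 s, in which the tool goes at most 62.5 mm and 10.7 degrees, less where a joint would pass 70% of its speed; a pose out of reach is approached as far as the arm can. A call with a gripper value outside its range is refused whole. The fingers move at their own pace and stop on an object; the grip force is fixed at half the most. Time passes only in rows, so rows that repeat a pose let the fingers close. It gives the time, the measured TCP pose, the force, the opening and the grip force at its end, in the units of the state.
- robot.observe(): the state, without advancing time (a new reading comes with each control period).
- viewer.camera(name): name is "side" or "top" or "wrist"; returns the picture (420x560x3 uint8, blue, green, red); there is no depth.
- viewer.camera_model(name): a dict with "fx", "fy", "cx", "cy" (pixels), "k1" (the pictures are not rectified: a ray, as slopes to the right and down, at radius r is drawn at 1 + k1 r^2 times it, then the intrinsics apply), "rvec" (rotation vector, rad) and "tvec" (3), from world to camera coordinates, as OpenCV has them; the wrist camera has in their place "hand_eye" (4x4, takes a point from camera to tool coordinates, whose origin is the TCP and whose axes are the flange's). Camera axes: x right, y down, z forward; pixel columns grow to the right and rows downward; lengths in m; the calibration is good to about 2 mm. A picture is of the moment at which its call begins: read the wrist's pose just before it. camera_model takes no time and is no camera call.
- finish_job(): hands the job in; it is judged then, once.
Trained networks look in the newest picture that a camera, given by its name, has taken for a name from the list of things; names that differ only in an ending like _2 or _b are one class to them, and where a whole thing is asked for, a point or a joint stands for the part that bears it (a point fixed in the world has none). Each returns a list of dicts, best first, with "confidence" (0 to 1); they miss things now and then, are a little off and sometimes report something else, mostly with a low value. They report only what shows in the picture. A call takes as long as a camera call. They do not tell look-alikes from the thing itself.
- viewer.recognise(camera, label): "at" ([x, y, z] in m, in the coordinates of the camera as it stood for that picture, good to about 4 mm: the middle of the surface that is visible of it).
The state is a dict: "t": time; "joints": joint angles; "qd": joint speeds; "effort": joint torques, N m; "tcp_pos": TCP position; "ee_rot": TCP orientation; "contact_force": force on the tool from outside, world axes, zero at the start; "torque": the same for the moment, N m; "grip_width": finger opening in m; "grasp_force": force on a finger pad.
Only numpy, scipy, OpenCV 4.12 (cv2) and the standard library are available. Lean on these libraries where they do the work, as an engineer would, in place of code of your own. Each camera call takes 0.05 s, during which the arm holds its last target. There are 200 camera calls.

## Working session

There is one attempt and no reset: what is moved stays moved. The work goes in short steps, Python scripts to look and compute and a tool call to move; the robot and the scene stay as the last step left them, time stands still between calls to the robot, and variables do not carry over. Pictures are saved under pics/ and viewed, at most 10 in all, crops included, and the job is handed in when it is done.

Besides the shell and the picture viewer there is one more tool, called after "Call:" by a JSON object that holds its "fn" and its "kwargs", one argument or row to a line. servo_tool: Moves the arm, as the interface text tells. Its arguments: {"type":"object","properties":{"slide":{"type":"array"},"roll":{"type":"array"},"fingers":{"type":"array"}},"required":["slide","roll","fingers"]}

```bash
mkdir -p pics; cat > h.py <<'E'
import numpy as np, cv2
from rig import robot, viewer, finish_job
def T(name):
    m=viewer.camera_model(name)
    if 'rvec' in m:
        R=cv2.Rodrigues(np.array(m['rvec'],float))[0]; t=np.array(m['tvec'],float).ravel()
        return m,R.T,-R.T@t
    s=robot.observe(); X=np.array(m['hand_eye']); R=np.array(s['ee_rot'])
    return m,R@X[:3,:3],R@X[:3,3]+np.array(s['tcp_pos'])
def ray(name,u,v,P=None):
    m,R,c=P or T(name)
    x=np.array([(u-m['cx'])/m['fx'],(v-m['cy'])/m['fy']]);y=x.copy()
    for _ in range(30): y=x/(1+m['k1']*(y@y))
    return c,R@np.array([y[0],y[1],1])
def onz(name,u,v,z,P=None):
    c,d=ray(name,u,v,P); return c+d*(z-c[2])/d[2]
def proj(name,p,P=None):
    m,R,c=P or T(name); q=R.T@(np.array(p)-c); a=q[:2]/q[2]; a=a*(1+m['k1']*(a@a))
    return np.array([m['fx']*a[0]+m['cx'],m['fy']*a[1]+m['cy']])
def tri(obs):
    A=np.zeros((3,3));b=np.zeros(3)
    for n,u,v in obs:
        c,d=ray(n,u,v);d=d/np.linalg.norm(d);M=np.eye(3)-np.outer(d,d);A+=M;b+=M@c
    return np.linalg.solve(A,b)
E
python3 - <<'E'
from h import *
np.set_printoptions(precision=4,suppress=True)
for n in ['side','top','wrist']:
    cv2.imwrite(f'pics/{n}0.png',viewer.camera(n))
    P=T(n);print(n,P[2],P[1][:,2])
    for l in ['hook','stand','guard','marker']:
        for r in viewer.recognise(n,l)[:3]:
            print(n,l,round(r['confidence'],2),P[1]@np.array(r['at'])+P[2],proj(n,P[1]@np.array(r['at'])+P[2],P))
print(robot.observe()['t'],robot.observe()['ee_rot'])
E
```

```text
side [ 0.5112 -0.9877  0.6502] [ 0.0545  0.8571 -0.5123]
side hook 0.63 [0.4403 0.2859 0.1546] [235.5253 144.7216]
side stand 0.55 [0.426  0.2793 0.0208] [232.7387 182.9598]
side guard 0.61 [ 0.5469 -0.0404  0.0037] [272.07   240.1911]
side marker 0.65 [ 0.573  -0.0906  0.015 ] [282.7172 247.2261]
side marker 0.57 [ 0.7308 -0.3126  0.0167] [360.0292 303.2544]
top [0.3842 0.0125 1.144 ] [ 0.1716  0.0088 -0.9851]
top hook 0.88 [0.4352 0.2894 0.1644] [153.9379 258.5776]
top stand 0.84 [0.4282 0.2819 0.0063] [174.2446 264.1979]
top guard 0.73 [ 0.5428 -0.0329  0.0041] [297.1441 216.757 ]
top marker 0.81 [ 0.5745 -0.0771  0.0139] [314.1606 203.59  ]
top marker 0.5 [ 0.7372 -0.2988  0.0144] [396.3214 140.5667]
wrist [ 0.2999 -0.468   0.374 ] [-0.2838 -0.1277 -0.9504]
0.75 [[ 0.9103  0.414   0.    ]
 [ 0.414  -0.9103 -0.0002]
 [-0.0001  0.0002 -1.    ]]
```

View pics/top0.png

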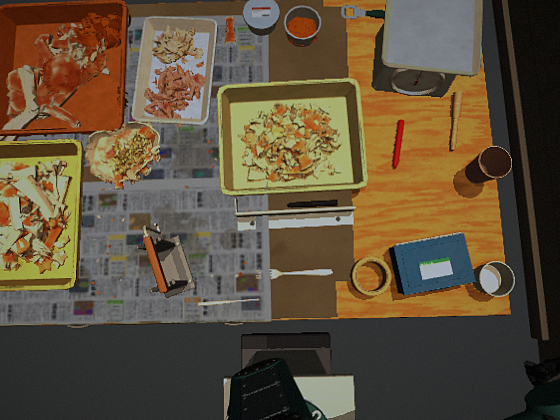

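View pics/side0.png

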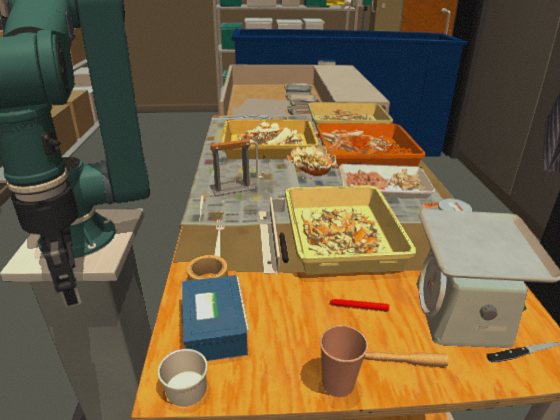

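The top view shows the guard at u 236–354, v≈208, with the black marker at (314,203). The hook lies in its stand at (154,258). The red look-alike is at (397,143). I'll enlarge the important areas next.

```bash
python3 - <<'E'
import cv2,numpy as np
t=cv2.imread('pics/top0.png');s=cv2.imread('pics/side0.png')
a=cv2.resize(t[180:240,225:365],(800,343),interpolation=cv2.INTER_CUBIC)
b=cv2.resize(t[215:305,130:210],(228,257),interpolation=cv2.INTER_CUBIC)
c=cv2.resize(s[130:200,200:270],(257,257),interpolation=cv2.INTER_CUBIC)
d=cv2.resize(s[190:280,255:342],(248,257),interpolation=cv2.INTER_CUBIC)
r=np.zeros((257,800,3),np.uint8);x=0
for q in(b,c,d): r[:,x:x+q.shape[1]]=q;x+=q.shape[1]+5
cv2.imwrite('pics/crop.png',np.vstack([a,r])[:600])
E
```

```text
(no output)
```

View pics/crop.png

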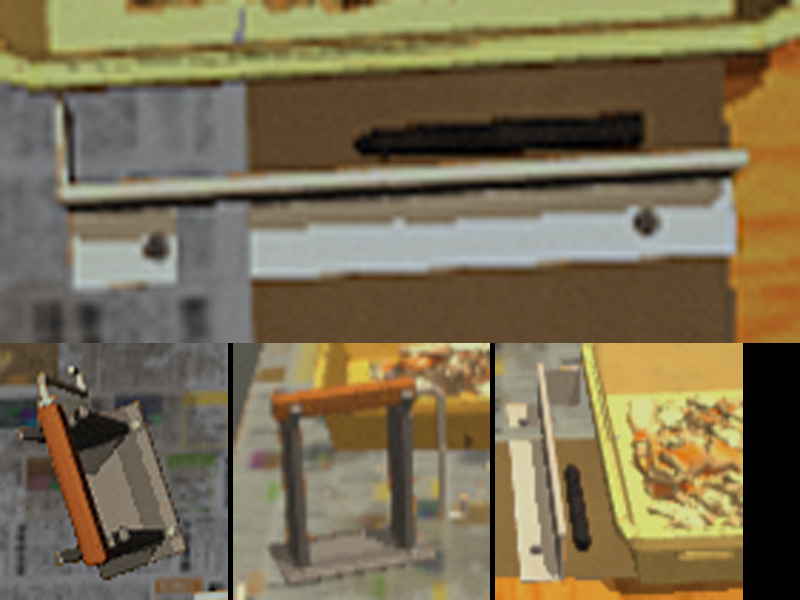

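The crops show the plate's top edge running from (236,213.6) to (356,207.7), with the flange (closed end) on the left. The marker spans (287,205) to (338,203). The handle runs from (163,291) at the rear to (147,237) at the front, and the foot points away from the robot.

```bash
python3 - <<'E'
from h import *
np.set_printoptions(precision=4,suppress=True)
for n in ('side','top'): viewer.camera_model(n)
top=cv2.imread('pics/top0.png');side=cv2.imread('pics/side0.png')
def seg(im,box):
    u0,u1,v0,v1=box;h=cv2.cvtColor(im[v0:v1,u0:u1],cv2.COLOR_BGR2HSV)
    m=cv2.inRange(h,(4,130,70),(18,255,255));k,l,s,c=cv2.connectedComponentsWithStats(m)
    i=1+np.argmax(s[1:,4]);p=np.argwhere(l==i)[:,::-1]+[u0,v0]
    return s[i],cv2.minAreaRect(p.astype(np.float32)),cv2.boxPoints(cv2.minAreaRect(p.astype(np.float32)))
print(seg(top,(130,210,215,305)));print(seg(side,(205,255,135,165)))
A=onz('top',235.85,213.6,.052);B=onz('top',355.9,207.65,.052);print('plate',A,B,np.linalg.norm(A-B))
d=(A-B)/np.linalg.norm(A-B);yaw=np.arctan2(-d[0],d[1]);O=(A+B)/2;O[2]=0;ex=np.array([d[1],-d[0],0]);print('guard',O,yaw,ex,d)
for z in(.008,.016):
  for u,v in((287.1,205),(337.9,202.75),(314.2,203.6)):
    m=onz('top',u,v,z);print('marker',m,(m-O)@ex,(m-O)@d)
h0=onz('top',147.5,236.75,.166);h1=onz('top',163.3,291.1,.166);print('handle',h0,h1,np.linalg.norm(h0-h1),np.arctan2(*(h0-h1)[[1,0]]))
print(proj('side',h0),proj('side',h1),proj('side',A),proj('side',B))
E
```

```text
(array([ 13,  21,  24,  57, 458], dtype=int32), ((154.27798461914062, 264.0865478515625), (58.48585510253906, 8.199213027954102), 72.07208251953125), array([[141.3759, 237.5255],
       [149.177 , 235.0016],
       [167.1801, 290.6476],
       [159.379 , 293.1715]], dtype=float32))
(array([  6,   0,  44,  24, 411], dtype=int32), ((232.5, 146.5), (23.0, 43.0), 90.0), array([[211., 135.],
       [254., 135.],
       [254., 158.],
       [211., 158.]], dtype=float32))
plate [0.5475 0.1202 0.052 ] [ 0.5556 -0.1768  0.052 ] 0.2971310859150636
guard [ 0.5515 -0.0283  0.    ] 0.027171392774801854 [0.9996 0.0272 0.    ] [-0.0272  0.9996  0.    ]
marker [ 0.5734 -0.0078  0.008 ] 0.02247724013669228 0.019913241861570338
marker [ 0.5763 -0.1388  0.008 ] 0.021773450677535663 -0.11110112797210135
marker [ 0.5755 -0.0777  0.008 ] 0.022623534769935467 -0.050005242436105254
marker [ 0.5721 -0.0077  0.016 ] 0.02114903087641147 0.0200924097716985
marker [ 0.5749 -0.1377  0.016 ] 0.020450197730734136 -0.10999931440600647
marker [ 0.5741 -0.0771  0.016 ] 0.021294295255431177 -0.049333685897989754
handle [0.4832 0.3044 0.166 ] [0.3648 0.267  0.166 ] 0.1242038983081639 0.30636302322859177
[248.8707 139.192 ] [211.2093 143.7755] [270.4155 196.7548] [277.7829 255.5184]
```

Call:
{"fn": "servo_tool", "kwargs": {
  "slide": [
    [0, 0, 5],
    [1.5, 6, 6],
    [3, 12, 7],
    [4.5, 18, 7],
    [6, 24, 7],
    [7.5, 30, 7],
    [9, 36, 7],
    [10.5, 42, 7],
    [12, 48, 7],
    [13.5, 54, 7],
    [15, 60, 7],
    [17, 66, 7],
    [19, 72, 7],
    [20.5, 79, 7],
    [20.5, 79, 7],
    [20.5, 79, 7],
    [20.5, 79, 7],
    [20.5, 79, 7]
  ],
  "roll": [0, -0.5, -1, -1.4, -1.4, -1.4, -1.4, -1.4, -1.4, -1.4, -1.4, -1.4, -1.4, -1.4, -1.4, -1.4, -1.4, -1.4],
  "fingers": [1, 1, 1, 1, 1, 1, 1, 1, 1, 1, 1, 1, 1, 1, 1, 1, 1, 1]
}}

```text
t: 3.0
tcp_pos: [0.4327, 0.2879, 0.3021]
ee_rot: [[0.955, 0.298, 0.001], [0.298, -0.955, 0.0], [0.001, 0.0, -1.0]]
contact_force: [0.5, 0.2, -0.5]
grip_width: 0.0856
grasp_force: 0.0
```

```bash
python3 - <<'E'
from h import *
np.set_printoptions(precision=4,suppress=True)
P=T('wrist');im=viewer.camera('wrist');cv2.imwrite('pics/w1.png',im)
s=robot.observe();print(s['t'],s['tcp_pos'],s['ee_rot'],s['joints'],s['grip_width'],P[2])
for l in ('hook','stand'):
  for r in viewer.recognise('wrist',l)[:2]:
    p=P[1]@np.array(r['at'])+P[2];print(l,r['confidence'],p,proj('wrist',p,P))
h=cv2.cvtColor(im,cv2.COLOR_BGR2HSV);m=cv2.inRange(h,(4,130,70),(18,255,255));k,l,st,c=cv2.connectedComponentsWithStats(m)
i=1+np.argmax(st[1:,4]);q=cv2.minAreaRect(np.argwhere(l==i)[:,::-1].astype(np.float32));print(st[i],q)
b=cv2.boxPoints(q)
for p in b: print(p,onz('wrist',*p,.166,P))
for p in ([.4832,.3044,.166],[.3648,.267,.166]):print('expect',proj('wrist',p,P))
E
```

```text
3.05 [0.4328 0.2881 0.302 ] [[ 0.9546  0.298   0.0011]
 [ 0.298  -0.9546  0.0003]
 [ 0.0012  0.0001 -1.    ]] [ 0.4784  0.016   1.3063 -0.0003  1.8181  1.7464] 0.08544135141238178 [0.5083 0.3113 0.4449]
hook 0.71 [0.4402 0.2919 0.1644] [280.3585 190.4439]
stand 0.93 [0.4146 0.2872 0.0126] [278.5191 180.3674]
[ 265  131   27  154 3226] ((278.3940124511719, 207.68350219726562), (153.10760498046875, 23.074432373046875), 88.40885925292969)
[264.7356 131.4796] [0.4804 0.3165 0.166 ]
[287.8011 130.8389] [0.486  0.3003 0.166 ]
[292.0525 283.8874] [0.3654 0.2583 0.166 ]
[268.9869 284.5281] [0.3589 0.2769 0.166 ]
expect [281.3929 132.7863]
expect [282.1485 281.7854]
```

View pics/w1.png

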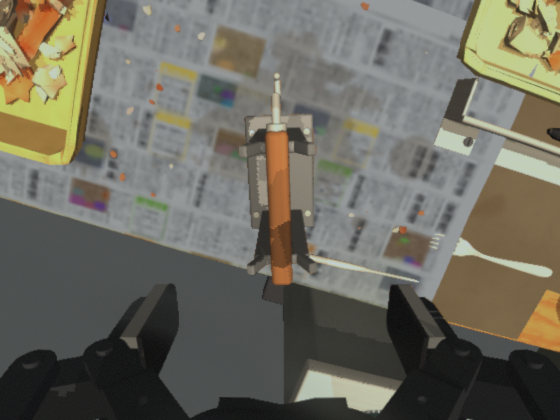

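The handle is centred at u≈278 between the fingers, and its yaw is within about 1° of the tool's. Next I descend and grip.

Call:
{"fn": "servo_tool", "kwargs": {
  "slide": [
    [0, 0.2, -5],
    [0, 0.2, -10],
    [0, 0.2, -14],
    [0, 0.2, -16.6],
    [0, 0.2, -16.6],
    [0, 0.2, -16.6],
    [0, 0.2, -16.6],
    [0, 0.2, -16.6],
    [0, 0.2, -16.6],
    [0, 0.2, -16.6],
    [0, 0.2, -16.6],
    [0, 0.2, -16.6]
  ],
  "roll": [0.15, 0.15, 0.15, 0.15, 0.15, 0.15, 0.15, 0.15, 0.15, 0.15, 0.15, 0.15],
  "fingers": [1, 1, 1, 1, 1, 0, 0, 0, 0, 0, 0, 0]
}}

```text
t: 4.65
tcp_pos: [0.4332, 0.2916, 0.1364]
ee_rot: [[0.95, 0.312, 0.002], [0.312, -0.95, 0.001], [0.002, -0.0, -1.0]]
contact_force: [-0.1, -0.9, 5.5]
grip_width: 0.0171
grasp_force: 60.0
```

Call:
{"fn": "servo_tool", "kwargs": {
  "slide": [
    [0, 0, 3],
    [0, 0, 7],
    [0, 0, 12],
    [1, -4, 13],
    [2, -9, 13],
    [3, -14, 13],
    [4, -19, 13],
    [4.8, -24.2, 13],
    [4.8, -24.2, 13],
    [4.8, -24.2, 13],
    [4.8, -24.2, 13],
    [4.8, -24.2, 13]
  ],
  "roll": [0, 0, 0, -0.6, -1.2, -1.8, -2.6, -3.3, -3.3, -3.3, -3.3, -3.3],
  "fingers": [0, 0, 0, 0, 0, 0, 0, 0, 0, 0, 0, 0]
}}

```text
t: 6.15
tcp_pos: [0.4805, 0.0505, 0.2652]
ee_rot: [[0.999, 0.032, -0.0], [0.032, -0.999, 0.0], [-0.0, -0.0, -1.0]]
contact_force: [-0.6, 0.1, -2.7]
grip_width: 0.017
grasp_force: 59.3
```

```bash
python3 - <<'E'
from h import *
np.set_printoptions(precision=4,suppress=True)
s=robot.observe();print(s['t'],s['tcp_pos'],np.arctan2(s['ee_rot'][1][0],s['ee_rot'][0][0]),s['grip_width'])
out=[]
R=np.array(s['ee_rot']);x=R[:,0];g=np.array(s['tcp_pos'])
f=g+.09*x;f[2]=g[2]-.1164
for n,z in(('top',4),('wrist',1),('side',4)):
    P=T(n);im=viewer.camera(n);cv2.imwrite(f'pics/{n}2.png',im)
    for d,nm in((0*x,'foot'),(.014*x+[0,0,.024],'tip')):print(n,nm,proj(n,f+d,P))
t=cv2.imread('pics/top2.png')[170:250,220:370];w=cv2.imread('pics/wrist2.png');sd=cv2.imread('pics/side2.png')[140:280,220:340]
a=cv2.resize(t,(600,320),interpolation=cv2.INTER_CUBIC)
b=cv2.resize(w,(373,280));c=cv2.resize(sd,(240,280),interpolation=cv2.INTER_CUBIC)
o=np.zeros((600,620,3),np.uint8);o[:320,:600]=a;o[320:,:373]=b;o[320:,378:618]=c;cv2.imwrite('pics/m2.png',o)
E
```

```text
6.15 [0.4805 0.0505 0.2652] 0.03200870239938844 0.016997651304486366
top foot [260.9938 196.6854]
top tip [260.2196 188.5125]
wrist foot [281.7755  79.581 ]
wrist tip [281.6593  53.4061]
side foot [279.5686 177.2216]
side tip [284.7861 169.1543]
```

View pics/m2.png

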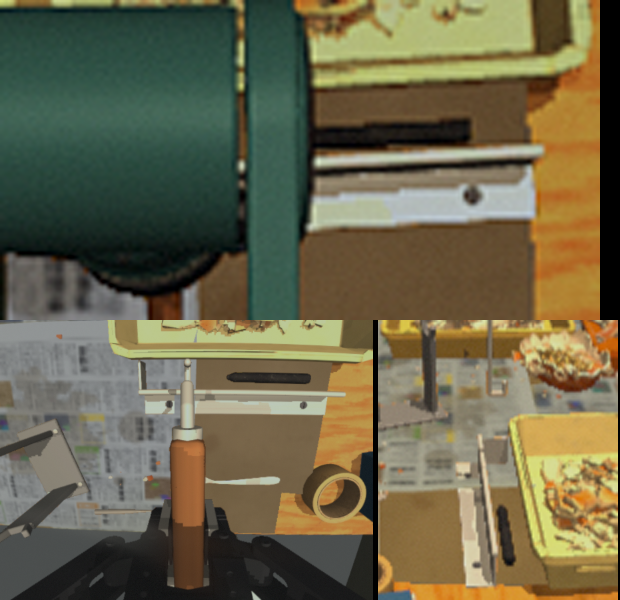

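```bash
python3 - <<'E'
from h import *
w=cv2.imread('pics/wrist2.png')[40:160,160:360];sd=cv2.imread('pics/side2.png')[140:190,255:305]
a=cv2.resize(w,(800,480),interpolation=cv2.INTER_CUBIC)[:, 80:560]
c=cv2.resize(sd,(300,300),interpolation=cv2.INTER_CUBIC)
o=np.zeros((480,790,3),np.uint8);o[:,:480]=a;o[:300,485:785]=c;cv2.imwrite('pics/m3.png',o)
E
```

```text
(no output)
```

View pics/m3.png

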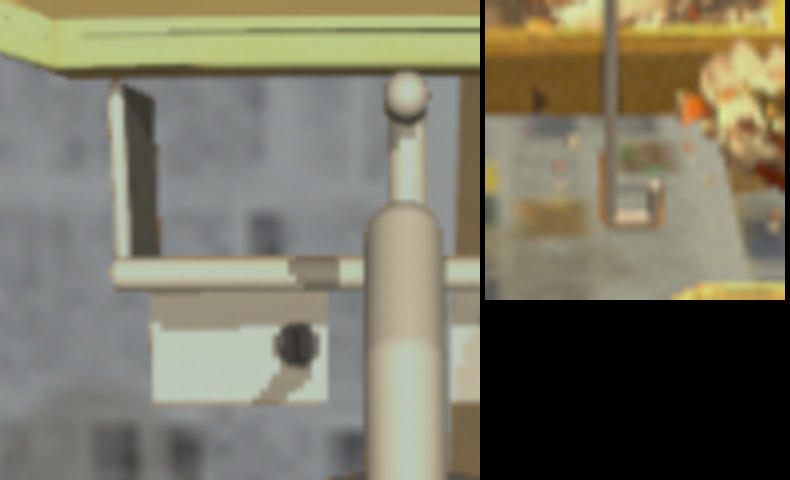

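```bash
python3 - <<'E'
from h import *
np.set_printoptions(precision=4,suppress=True)
s=robot.observe();R=np.array(s['ee_rot']);x=R[:,0];g=np.array(s['tcp_pos']);f=g+.09*x;f[2]=g[2]-.1164
P=T('wrist');print('cam',P[2])
for n in('wrist','side'):
  for d in((.0105,.0235),(-.0105,.0),(.0105,0)):print(n,d,proj(n,f+d[0]*x+[0,0,d[1]]))
tip=f+.0105*x+[0,0,.0235]
print('tip exp',tip,'wrist',onz('wrist',281.25,64.3,tip[2]),'tri',tri([('wrist',281.25,64.3),('side',283,170)]))
print('plate',onz('wrist',230,108.5,.052),onz('wrist',267,108.5,.052),'end',onz('wrist',208.5,108.5,.052))
print('rim',onz('wrist',230,58.7,.066))
w=cv2.imread('pics/wrist2.png');
print(w[98:118,290].mean(1), w[98:118,400].mean(1),w[98:118,480].mean(1))
E
```

```text
cam [0.5599 0.0522 0.4081]
wrist (0.0105, 0.0235) [281.9274  59.6241]
wrist (-0.0105, 0.0) [282.017   95.8131]
wrist (0.0105, 0) [281.9795  62.9919]
side (0.0105, 0.0235) [283.5588 169.3743]
side (-0.0105, 0.0) [275.8162 177.3428]
side (0.0105, 0) [283.415  177.1552]
tip exp [0.581  0.0531 0.1725] wrist [0.5784 0.0535 0.1725] tri [0.5791 0.0535 0.1705]
plate [0.5473 0.101  0.052 ] [0.5483 0.0663 0.052 ] end [0.5469 0.1213 0.052 ]
rim [0.5902 0.0988 0.066 ]
[126.3333 127.     126.3333 126.3333 126.     125.     114.6667 119.3333
 122.6667 123.3333 125.     124.     120.6667 117.     114.6667 117.
 118.     117.     115.     116.3333] [ 99.6667 100.3333  99.      99.      99.3333 100.     109.     137.3333
 169.3333 183.     186.     185.3333 180.     163.3333 136.     129.3333
 137.3333 135.3333 133.3333 133.6667] [ 94.6667  95.      93.6667  94.6667  94.      94.      95.3333  96.
 113.     149.6667 176.6667 186.6667 187.6667 186.3333 180.     158.
 127.     129.     128.     126.6667]
```

Both views put the foot at x≈0.569, y≈0.053. The gap opening is centred at x≈0.5705, so I shift +0.15 cm and lower.

Call:
{"fn": "servo_tool", "kwargs": {
  "slide": [
    [0.15, 0, -3],
    [0.15, 0, -6],
    [0.15, 0, -8.5],
    [0.15, 0, -10.5],
    [0.15, 0, -12],
    [0.15, 0, -13.2],
    [0.15, 0, -14.2],
    [0.15, 0, -14.2],
    [0.15, 0, -14.2],
    [0.15, 0, -14.2]
  ],
  "roll": [0, 0, 0, 0, 0, 0, 0, 0, 0, 0],
  "fingers": [0, 0, 0, 0, 0, 0, 0, 0, 0, 0]
}}

```text
t: 7.55
tcp_pos: [0.4827, 0.0493, 0.1241]
ee_rot: [[1.0, 0.03, 0.002], [0.03, -1.0, -0.0], [0.002, 0.0, -1.0]]
contact_force: [0.2, -0.2, -1.6]
grip_width: 0.0172
grasp_force: 59.3
```

Call:
{"fn": "servo_tool", "kwargs": {
  "slide": [
    [0, 0, -0.4],
    [0.05, -1.5, -0.4],
    [0.1, -3, -0.4],
    [0.1, -4, -0.4],
    [0.15, -5, -0.4],
    [0.15, -6, -0.4],
    [0.2, -7, -0.4],
    [0.2, -8, -0.4],
    [0.25, -9, -0.4],
    [0.25, -10, -0.4],
    [0.3, -11, -0.4],
    [0.3, -12, -0.4],
    [0.35, -13, -0.4],
    [0.35, -13, -0.4]
  ],
  "roll": [0, 0, 0, 0, 0, 0, 0, 0, 0, 0, 0, 0, 0, 0],
  "fingers": [0, 0, 0, 0, 0, 0, 0, 0, 0, 0, 0, 0, 0, 0]
}}

```text
t: 9.3
tcp_pos: [0.4857, -0.0814, 0.1193]
ee_rot: [[1.0, 0.029, -0.0], [0.029, -1.0, -0.0], [-0.0, 0.0, -1.0]]
contact_force: [0.4, -0.2, -1.3]
grip_width: 0.0173
grasp_force: 59.3
```

```bash
python3 - <<'E'
from h import *
np.set_printoptions(precision=4,suppress=True)
cv2.imwrite('pics/wrist3.png',viewer.camera('wrist'));cv2.imwrite('pics/side3.png',viewer.camera('side'))
for n in('wrist','side'):
  P=T(n)
  for r in viewer.recognise(n,'marker')[:3]:print(n,r['confidence'],P[1]@np.array(r['at'])+P[2])
w=cv2.imread('pics/wrist3.png')[:300];s=cv2.imread('pics/side3.png')[150:300,220:370]
o=np.zeros((300,790,3),np.uint8);o[:,:490]=w[:,70:];o[:,490:]=cv2.resize(s,(300,300),interpolation=cv2.INTER_CUBIC);cv2.imwrite('pics/m4.png',o)
E
```

```text
wrist 0.94 [ 0.5768 -0.1493  0.0156]
side 0.96 [ 0.7324 -0.3094  0.0139]
side 0.69 [ 0.5744 -0.168   0.0165]
```

View pics/m4.png

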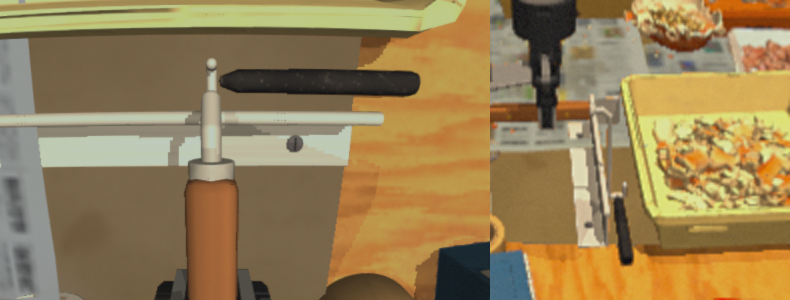

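The foot sits behind the marker's tip at (212,75) and pushes it straight. I continue the rake.

Call:
{"fn": "servo_tool", "kwargs": {
  "slide": [
    [0.05, -1, 0],
    [0.05, -2, 0],
    [0.1, -3, 0],
    [0.1, -4, 0],
    [0.15, -5, 0],
    [0.15, -6, 0],
    [0.2, -7, 0],
    [0.2, -8, 0],
    [0.25, -9, 0],
    [0.25, -10, 0],
    [0.3, -10.8, 0],
    [0.3, -11.5, 0],
    [0.3, -12, 0],
    [0.3, -12, 0],
    [0.3, -12, 0]
  ],
  "roll": [0, 0, 0, 0, 0, 0, 0, 0, 0, 0, 0, 0, 0, 0, 0],
  "fingers": [0, 0, 0, 0, 0, 0, 0, 0, 0, 0, 0, 0, 0, 0, 0]
}}

```text
t: 11.38
tcp_pos: [0.4887, -0.2005, 0.1193]
ee_rot: [[1.0, 0.03, -0.0], [0.03, -1.0, 0.0], [-0.0, -0.0, -1.0]]
contact_force: [0.8, 0.2, -0.9]
grip_width: 0.017
grasp_force: 59.3
```

```bash
python3 - <<'E'
from h import *
np.set_printoptions(precision=4,suppress=True)
cv2.imwrite('pics/wrist4.png',viewer.camera('wrist'));cv2.imwrite('pics/side4.png',viewer.camera('side'));viewer.camera('top')
for n in('wrist','side','top'):
  P=T(n)
  for r in viewer.recognise(n,'marker')[:3]:print(n,r['confidence'],P[1]@np.array(r['at'])+P[2])
w=cv2.imread('pics/wrist4.png')[:300];s=cv2.imread('pics/side4.png')[180:330,220:370]
o=np.zeros((300,790,3),np.uint8);o[:,:490]=w[:,70:];o[:,490:]=cv2.resize(s,(300,300),interpolation=cv2.INTER_CUBIC);cv2.imwrite('pics/m5.png',o)
E
```

```text
wrist 0.82 [ 0.5768 -0.2722  0.0167]
side 0.84 [ 0.7297 -0.3085  0.0145]
side 0.68 [ 0.5776 -0.2875  0.0151]
top 0.75 [ 0.7358 -0.3006  0.0152]
```

View pics/m5.png

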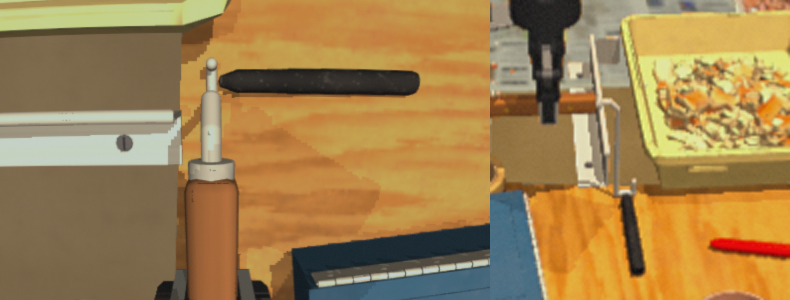

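The marker lies wholly beyond the guard's end, with its middle at guard y≈−0.24. Now I back off, lift and return the hook.

Call:
{"fn": "servo_tool", "kwargs": {
  "slide": [
    [0, 0.8, 0],
    [0, 0.8, 3],
    [0, 0.8, 8],
    [0, 0.8, 13],
    [0, 4, 14.6],
    [-0.6, 9, 14.6],
    [-1.2, 14, 14.6],
    [-1.8, 19, 14.6],
    [-2.4, 24, 14.6],
    [-3, 29, 14.6],
    [-3.6, 34, 14.6],
    [-4.2, 39, 14.6],
    [-4.8, 44, 14.6],
    [-5.3, 47.5, 14.6],
    [-5.6, 49.2, 14.6],
    [-5.6, 49.2, 14.6],
    [-5.6, 49.2, 14.6],
    [-5.6, 49.2, 14.6]
  ],
  "roll": [0, 0, 0, 0, 0, 0, 0, 0, 0.4, 0.8, 1.3, 1.8, 2.3, 2.8, 3.3, 3.3, 3.3, 3.3],
  "fingers": [0, 0, 0, 0, 0, 0, 0, 0, 0, 0, 0, 0, 0, 0, 0, 0, 0, 0]
}}

```text
t: 13.92
tcp_pos: [0.4331, 0.2901, 0.2655]
ee_rot: [[0.951, 0.31, 0.0], [0.31, -0.951, -0.0], [0.0, 0.0, -1.0]]
contact_force: [0.1, -0.3, -1.8]
grip_width: 0.0168
grasp_force: 59.3
```

Call:
{"fn": "servo_tool", "kwargs": {
  "slide": [
    [0, 0, -4],
    [0, 0, -7],
    [0, 0, -9],
    [0, 0, -10.5],
    [0, 0, -11.5],
    [0, 0, -12.3],
    [0, 0, -12.8],
    [0, 0, -12.8],
    [0, 0, -12.8]
  ],
  "roll": [0, 0, 0, 0, 0, 0, 0, 0, 0],
  "fingers": [0, 0, 0, 0, 0, 0, 0, 0, 0]
}}

```text
t: 15.05
tcp_pos: [0.433, 0.2915, 0.1379]
ee_rot: [[0.95, 0.313, 0.001], [0.313, -0.95, 0.0], [0.001, -0.0, -1.0]]
contact_force: [-0.3, 0.1, -1.3]
grip_width: 0.0169
grasp_force: 59.4
```

Call:
{"fn": "servo_tool", "kwargs": {
  "slide": [
    [0, 0, -0.15],
    [0, 0, -0.15],
    [0, 0, -0.15],
    [0, 0, -0.15],
    [0, 0, -0.15],
    [0, 0, -0.15],
    [0, 0, -0.15],
    [0, 0, -0.15],
    [0, 0, 3],
    [0, 0, 8],
    [0, 0, 13],
    [0, 0, 16],
    [0, 0, 16],
    [0, 0, 16]
  ],
  "roll": [0, 0, 0, 0, 0, 0, 0, 0, 0, 0, 0, 0, 0, 0],
  "fingers": [0, 0, 1, 1, 1, 1, 1, 1, 1, 1, 1, 1, 1, 1]
}}

```text
t: 16.8
tcp_pos: [0.4323, 0.2911, 0.296]
ee_rot: [[0.95, 0.312, -0.002], [0.312, -0.95, -0.001], [-0.002, 0.0, -1.0]]
contact_force: [0.1, 1.3, -0.6]
grip_width: 0.0855
grasp_force: 0.0
```

```bash
python3 - <<'E'
from h import *
np.set_printoptions(precision=4,suppress=True)
P=T('wrist');cv2.imwrite('pics/wrist5.png',viewer.camera('wrist'));cv2.imwrite('pics/side5.png',viewer.camera('side'))
s=robot.observe();print(s['t'],s['tcp_pos'],s['grip_width'])
for n in('wrist','side'):
 for l in('hook','marker'):
  P=T(n)
  for r in viewer.recognise(n,l)[:2]:print(n,l,r['confidence'],P[1]@np.array(r['at'])+P[2])
w=cv2.imread('pics/wrist5.png')[:300];s=cv2.imread('pics/side5.png')[120:220,200:300]
s2=cv2.imread('pics/side5.png')[180:330,220:370]
o=np.zeros((600,700,3),np.uint8);o[:300,:560]=w;o[300:,:300]=cv2.resize(s,(300,300),interpolation=cv2.INTER_CUBIC);o[300:,310:610]=cv2.resize(s2,(300,300));cv2.imwrite('pics/m6.png',o)
E
```

```text
16.9 [0.4321 0.291  0.2951] 0.0856906936505447
wrist hook 0.78 [0.4403 0.2919 0.1668]
side hook 0.71 [0.4406 0.282  0.1526]
side marker 0.72 [ 0.5786 -0.2862  0.015 ]
side marker 0.7 [ 0.7283 -0.3066  0.0139]
```

View pics/m6.png

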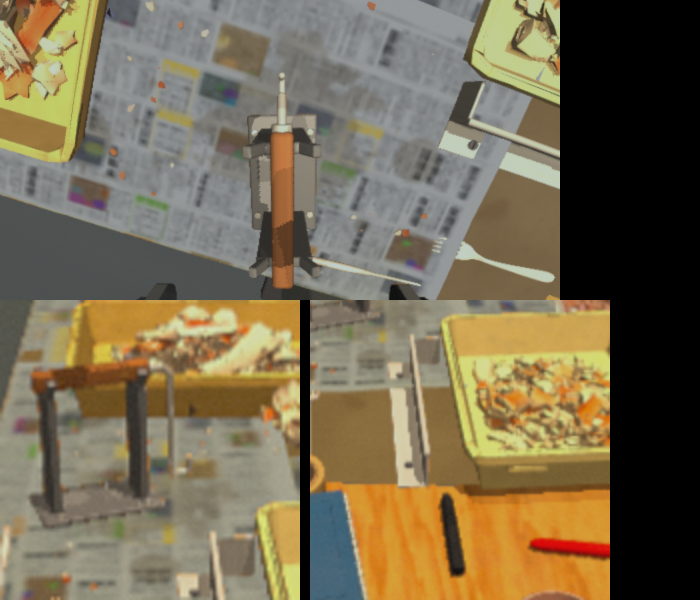

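The hook hangs in both cradles as before, and the marker lies clear of the guard. I'm handing the job in.

```bash
python3 -c "
from rig import finish_job
print(finish_job())"
```

```text
the job is handed in; nothing more can be done
None
```

The black marker was raked out and lies about 9 cm (its middle) beyond the guard's open end, the hook is back in its stand and released, and the job is handed in at about 17 s; no verdict was returned.

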